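Hold the key tube over the tray

TASK

We want to open the steel twist-cap tube of small keys over the coral key tray. First set the loose lid on the white vase, seated and level on its rim, placed by hand rather than dropped, so that no key can fall in. Then draw the tube out of its slanted holder and turn it level with its middle over the tray, at least a hand's breadth above it, and finish there still gripping the tube, with nothing else bearing it and the vase, tray and other things on the cabinet left where they stand.

Things in the scene. Friction and masses are not known exactly. Their poses are not given: they have to be found in the camera images.
- vase: white ceramic vase, loose, round, 125 mm tall, widest 100 mm; the mouth is 80 mm across outside, 70 mm inside. Stands upright and empty. Origin: centre of its underside, z up. 0.75 kg
- vase_rim (a point): centre of the vase's mouth, at rim height (125 mm above its underside)
- lid: white ceramic lid, loose, 0.12 kg, lying right way up: a disc 86 mm across, 7 mm thick; under it a plug 62 mm across, 10 mm deep (4 mm to spare all round in the vase's mouth); on it an upright round knob 20 mm across. Origin: centre of the plug's underside, z up; disc from 10 to 17 mm, knob from 17 to 49 mm. Seated, its origin is 10 mm below the rim. Vase and lid may stand in either order
- lid_knob (a point): on the lid's axis, 40 mm above the plug's underside, within the knob: a good place for the TCP to grip with fingers pointing down
- tube: stainless steel tube with a knurled twist cap (a rigid whole), loose, 0.08 to 0.17 kg: body 25 mm across, cap 27 mm across over the last 29 mm, 170 mm long. Origin: centre of its foot; z along the tube to the cap. At the start it leans in the holder 45 deg from vertical, cap up and away from the robot, foot on the socket's floor. Centre of mass about 80 mm from the foot
- tube_foot (a point): centre of the tube's foot end (the tube's origin)
- tube_mid (a point): middle of the tube, on its axis, 85 mm from the foot
- tube_grip (a point): on the tube's axis 100 mm from the foot, on the plain body, free of the holder: a good place to grip, the fingers closing from both sides (horizontally)
- tube_cap (a point): centre of the cap's end, 170 mm from the foot
- holder: black plastic holder fixed to the cabinet: base 120 x 70 x 12 mm with a square socket leaning 45 deg from vertical towards the holder's +x, 29 mm wide inside, 60 mm deep, walls 5 mm; under the tube a tongue 12 mm wide goes on to 88 mm from the socket's floor. Drawing the tube 65 mm along its axis frees it. Origin: centre of the base's underside, z up, x the way the socket leans
- holder_seat (a point): centre of the socket's floor, 35 mm behind the holder's origin (its -x) and 30 mm above its underside
- tray: coral silicone key tray, loose (0.4 kg), empty, open-topped, 130 (its x) x 180 (its y) x 24 mm tall, walls 6 mm. Origin: centre of its underside, z up
- key1: brass key, 58 mm long, 24 mm wide at the bow, 4 mm thick, lying flat; leave alone. Origin near its middle
- key2: a second such brass key; leave alone
- doorknob: chrome door knob standing on its rose, 54 mm across, 59 mm tall; leave alone. Origin: centre of its underside
- cliphook: grey plastic clip-on hook lying on the cabinet, 50 x 24 mm, 44 mm tall; leave alone. Origin: centre of its underside
- jar: amber glass candle jar with a lid, 68 mm across, 80 mm tall; leave alone. Origin: centre of its underside
- case: dark spectacles case, 60 x 155 x 40 mm; leave alone. Origin: centre of its underside
- pot: small terracotta pot, 80 mm across, 60 mm tall; leave alone. Origin: centre of its underside
Mind the look-alikes: they are no part of the job. Leave any turquoise or yellow look-alike of the lid alone.

How it is judged:
On the way, in this order (a step that is already met when the one before it is completed fails the run):
1. the lid sits seated and level on the vase, let go, the tube still in its holder (horizontal distance between lid and vase_rim below 0.006 m and z of lid in the frame of vase between 0.111 and 0.118 m and angle between lid's own z axis and vertical below 0.07 rad and contact force between lid and the fingers below 0.1 N and distance between tube_foot and holder_seat below 0.03 m), for 0.3 s.
2. the tube is drawn clear of its holder and gripped (distance between tube_foot and holder_seat above 0.065 m and contact force between tube and the fingers above 1 N and contact force between tube and holder below 0.1 N and contact force between tube and tray below 0.1 N and contact force between tube and vase below 0.1 N and contact force between tube and lid below 0.1 N), for 0.1 s.
At the end, for the whole second after the job is handed in: Lid let go on the vase: centred to 6 mm, height to 4 mm, level to 4 deg; vase upright. Fingers grip the tube (over 1 N); it touches no holder, tray, vase or lid, is level to 11 deg, still, its middle over the tray (65 mm in tray x, 90 mm in y), both ends over 90 mm above the cabinet (horizontal distance between lid and vase_rim below 0.006 m and z of lid in the frame of vase between 0.111 and 0.118 m and angle between each of lid, vase's own z axis and vertical below 0.07 rad and contact force between lid and the fingers below 0.1 N and contact force between tube and the fingers above 1 N and contact force between tube and holder below 0.1 N and contact force between tube and tray below 0.1 N and contact force between tube and vase below 0.1 N and contact force between tube and lid below 0.1 N and angle between tube's own z axis and vertical between 1.3708 and 1.7708 rad and x of tube_mid in the frame of tray between -0.065 and 0.065 m and y of tube_mid in the frame of tray between -0.09 and 0.09 m and height (world z) of each of tube_foot, tube_cap above 0.09 m and linear speed of tube below 0.03 m/s); the arm keeps its last pose, push and grip.
It fails at once if a bystander is moved by more than 30 mm (distance of any of key1, key2, doorknob, cliphook, jar, case, pot from where it was at the start of the episode above 0.03 m).
It fails at once if the vase or the tray is moved by more than 40 mm (distance of any of vase, tray from where it was at the start of the episode above 0.04 m).
It fails at once if the vase is tipped by more than 20 deg (angle between vase's own z axis and vertical above 0.35 rad).
It fails at once if the lid is dropped (falls free at over 0.5 m/s) (contact force between lid and the fingers below 0.05 N and linear speed of lid above 0.5 m/s).
It also fails if it takes over 61 s, if anything falls off the work surface, if the arm or the gripper's body presses on something with over 40 N, if the wrist force passes 120 N, or if a joint passes its speed limit or range.

ROBOT

A 6-joint arm with a two-finger parallel gripper is mounted at the origin on the work surface. World frame = base frame: x ahead of the robot, y to its left, z up, the work surface at z = 0. Lengths are in m, angles in rad, forces in N, time in s.
With the tool pointing down it reaches from about 0.25 to 0.775 m from the base axis. Payload 4 kg.
Tool frame: the origin (TCP) lies between the finger pads, 19 mm behind the fingertips; this is the grasp point; z points along the fingers, y is the line along which they close (so a half turn about z gives the same grasp; the last joint's range is limited). The gripper opens to 94 mm and grips with 3 to 60 N. Pads are 16 mm wide; open, the fingers measure 119 mm over their backs; the gripper's body (75 mm by 177 mm) begins 78 mm behind the grasp point.
Start: joints at [1.218, 0.087, 1.371, -0, 1.684, -0.103], TCP at [0.136, 0.533, 0.224] pointing down, gripper open.
Joint ranges: [-3.1, 3.1], [-0.76, 2.03], [0.27, 2.55], [-1.08, 4.22], [0.17, 2.65], [-2.57, 2.57]. Speed limits (rad/s): [2.79, 2.79, 3.14, 3.14, 3.14, 3.14].

INTERFACE

Orientations are given as [roll, pitch, yaw] about the fixed x, y, z axes, in that order (R = Rz(yaw) Ry(pitch) Rx(roll)).
In Python, from bench import robot, snapshot, close_job, spotter gives the robot as it stands. The module is installed in compiled form; this text tells all that it offers.
- The arm moves only by the tool servo_tool, never from a script. Its argument "commands" is one flat list of numbers, 7 for each row, row after row: the shift along the tool's x, y, z in m, then the turn, a rotation vector about the tool's x, y, z in degrees, then the finger opening in m, from 0 to 0.094. In form: [x, y, z, ax, ay, az, grip, x, y, z, ax, ay, az, grip, ...]. A call has 1 to 10 rows; each row is the pose to reach, as a shift and turn from the pose commanded when the call began, along the tool's axes at that moment; what a row does not reach only later rows make up. A row lasts 1/8 s, in which the tool goes at most 62.5 mm and 10.7 degrees, less where a joint would pass 70% of its speed; a pose out of reach is approached as far as the arm can. A call with a gripper value outside its range is refused whole. The fingers move at their own pace and stop on an object; the grip force is fixed at half the most. Time passes only in rows, so rows that repeat a pose let the fingers close. It gives the time, the measured TCP pose, the force, the opening and the grip force at its end, in the units of the state.
- robot.get_obs(): the state, without advancing time (a new reading comes with each control period).
- snapshot(name): name is "side" or "top" or "wrist"; returns a dict with "img" (420x560x3 uint8, blue, green, red), "camera_matrix" (3x3 intrinsics, pixels), "extrinsics" (4x4, takes a point from camera to world coordinates); the wrist camera has in their place "hand_eye" (4x4, takes a point from camera to tool coordinates, whose origin is the TCP and whose axes are the flange's). Camera axes: x right, y down, z forward; pixel columns grow to the right and rows downward; lengths in m; the calibration is good to about 2 mm. The wrist camera is an equidistant fisheye: a pixel r from the principal point sees the ray r / f radians off the axis. A picture is of the moment at which its call begins: read the wrist's pose just before it. There is no depth.
- close_job(): hands the job in; it is judged then, once.
Trained networks look in a picture, given as the dict that the camera call returned (one of the last four; its "shot" number tells which), for a name from the list of things; names that differ only in an ending like _2 or _b are one class to them, and where a whole thing is asked for, a point or a joint stands for the part that bears it (a point fixed in the world has none). Each returns a list of dicts, best first, with "conf" (0 to 1); they miss things now and then, are a little off and sometimes report something else, mostly with a low value. They report only what shows in the picture. A call takes as long as a camera call. They do not tell look-alikes from the thing itself.
- spotter.trace(name, picture): "region" (420x560 bool, what is visible of it) and "box" ([left, top, width, height] in pixels, round what is visible of it).
The state is a dict: "time": time; "joint_positions": joint angles; "qvel": joint speeds; "joint_torque": joint torques, N m; "tool_pos": TCP position; "ee_rot": TCP orientation; "wrist_force": force on the tool from outside, world axes, zero at the start; "wrist_torque": the same for the moment, N m; "width": finger opening in m; "finger_force": force on a finger pad.
Only numpy, scipy, OpenCV 4.12 (cv2) and the standard library are available. Lean on these libraries where they do the work, as an engineer would, in place of code of your own. Each camera call takes 0.05 s, during which the arm holds its last target. There are 200 camera calls.

## Working session

There is one attempt and no reset: what is moved stays moved. The work goes in short steps, Python scripts to look and compute and a tool call to move; the robot and the scene stay as the last step left them, time stands still between calls to the robot, and variables do not carry over. Pictures are saved under pics/ and viewed, at most 10 in all, crops included, and the job is handed in when it is done.

Besides the shell and the picture viewer there is one more tool, called after "Call:" as name(argument=value, ...) on one line, values as JSON. servo_tool: Moves the arm, as the interface text tells. Its arguments: {"type":"object","properties":{"commands":{"type":"array","items":{"type":"number"}}},"required":["commands"]}

```bash
mkdir -p pics
cat > h.py <<'E'
import numpy as np, cv2
from bench import robot, snapshot, close_job, spotter
from scipy.spatial.transform import Rotation as R
def ray(s,uv,pose=None):
    K=np.array(s["camera_matrix"]);E=np.array(s["extrinsics"])
    d=E[:3,:3]@np.linalg.solve(K,[uv[0],uv[1],1]);return E[:3,3],d
def atz(s,uv,z):
    o,d=ray(s,uv);return o+d*(z-o[2])/d[2]
def proj(s,P):
    E=np.linalg.inv(np.array(s["extrinsics"]));p=E[:3,:3]@np.asarray(P)+E[:3,3]
    q=np.array(s["camera_matrix"])@p;return q[:2]/q[2]
E
python3 - <<'E'
from h import *
o=robot.get_obs();print({k:np.round(v,3).tolist() for k,v in o.items()})
s={}
for n in("side","top"):
    s[n]=snapshot(n);cv2.imwrite(f"pics/{n}0.png",s[n]["img"]);print(n,np.round(s[n]["extrinsics"],3).tolist(),np.round(s[n]["camera_matrix"],1).tolist())
for n in s:
  for t in "vase lid tube holder tray key1 doorknob cliphook jar case pot".split():
    for r in spotter.trace(t,s[n])[:3]:
        y,x=np.nonzero(r["region"]);print(n,t,round(r["conf"],2),r["box"],len(x),x.mean().round(1) if len(x) else 0,y.mean().round(1) if len(x) else 0)
E
```

```text
{'time': 0.0, 'joint_positions': [1.218, 0.088, 1.372, -0.0, 1.684, -0.103], 'qvel': [0.001, 0.001, -0.0, -0.002, 0.002, -0.001], 'joint_torque': [0.001, -34.019, -30.242, 0.072, 0.033, -0.0], 'tool_pos': [0.136, 0.532, 0.223], 'ee_rot': [-3.139, -0.0, 2.892], 'wrist_force': [0.278, -0.126, -0.337], 'wrist_torque': [0.056, 0.021, -0.034], 'finger_force': 0.0, 'width': 0.094}
side [[0.966, -0.135, 0.222, 0.322], [-0.26, -0.541, 0.8, -0.838], [0.012, -0.83, -0.558, 0.7], [0.0, 0.0, 0.0, 1.0]] [[465.0, 0.0, 285.1], [0.0, 465.0, 215.9], [0.0, 0.0, 1.0]]
top [[-0.018, -0.996, 0.086, 0.466], [-1.0, 0.018, 0.002, -0.013], [-0.004, -0.086, -0.996, 1.051], [0.0, 0.0, 0.0, 1.0]] [[380.4, 0.0, 280.1], [0.0, 380.4, 202.1], [0.0, 0.0, 1.0]]
side vase 0.57 [327.7, 267.0, 56.0, 76.6] 3167 356.1 302.4
side vase 0.26 [245.9, 146.2, 27.2, 33.5] 377 259.3 161.5
side lid 0.67 [269.8, 351.1, 44.7, 42.9] 1539 293.1 371.8
side lid 0.61 [219.0, 308.7, 43.8, 40.4] 1263 240.5 328.4
side lid 0.59 [196.3, 364.4, 49.6, 45.0] 1822 222.1 386.3
side tube 0.89 [246.6, 144.5, 28.9, 35.5] 355 259.4 161.5
side holder 0
[... 795 characters left out ...]
9 274.6
top lid 0.78 [341.0, 289.5, 28.1, 30.1] 772 355.0 304.6
top tube 0.8 [150.1, 183.9, 30.8, 34.3] 437 164.2 201.0
top holder 0.61 [169.0, 193.0, 40.6, 53.8] 939 187.5 221.0
top holder 0.56 [399.5, 134.8, 34.1, 30.8] 814 415.3 150.4
top holder 0.52 [337.4, 241.3, 36.3, 31.3] 763 355.6 255.8
top key1 0.39 [288.6, 246.0, 18.8, 13.0] 56 299.8 252.8
top key1 0.35 [262.9, 122.2, 10.0, 20.6] 172 270.2 130.5
top doorknob 0.73 [238.4, 242.3, 21.3, 15.1] 334 246.6 250.4
top cliphook 0.67 [266.0, 123.3, 10.7, 20.2] 171 270.3 130.7
top jar 0.62 [317.6, 110.7, 24.1, 32.4] 648 331.2 123.9
top case 0.8 [120.9, 135.3, 57.3, 34.6] 1237 149.0 150.9
top pot 0.66 [398.8, 135.8, 35.6, 28.7] 785 415.3 150.3
```

View pics/side0.png

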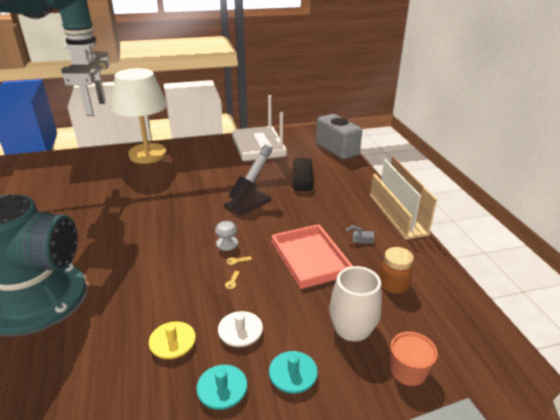

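View pics/top0.png

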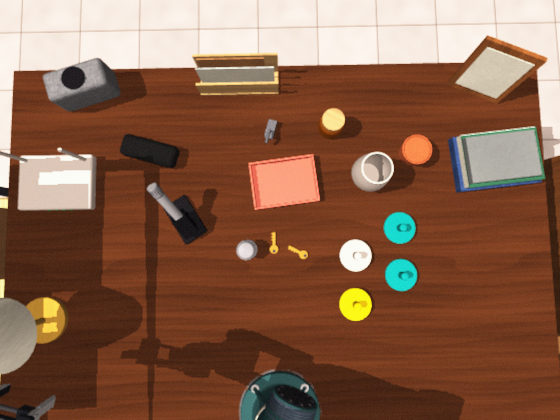

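The white lid is at about (355,256) in the top view, between the yellow and turquoise ones. The vase mouth is at about (375,165), the tray at (285,182), and the tube leans from the holder at (187,220) towards (153,187). Next I fit model silhouettes to both views.

```bash
cat > fit.py <<'E'
from h import *
from scipy.optimize import minimize
c=np.linspace(0,2*np.pi,40,endpoint=False)
def ring(r,z): return np.c_[r*np.cos(c),r*np.sin(c),0*c+z]
def hullmask(s,P):
    uv=np.array([proj(s,p) for p in P]);m=np.zeros((840*2,560*4),np.uint8)
    m=np.zeros((1680,2240),np.uint8)
    cv2.fillConvexPoly(m,np.round(cv2.convexHull(((uv+.5)*4).astype(np.float32))).astype(np.int32),255)
    return cv2.resize(m,(560,420),interpolation=cv2.INTER_AREA)/255.
def iou(a,b): return np.minimum(a,b).sum()/np.maximum(a,b).sum()
def fit(views,model,x0,step):
    f=lambda x:-sum(iou(hullmask(s,model(x)),m.astype(float)) for s,m in views)/len(views)
    x0=np.array(x0,float);S=np.vstack([x0]+[x0+np.eye(len(x0))[i]*step[i] for i in range(len(x0))])
    r=minimize(f,x0,method="Nelder-Mead",options=dict(initial_simplex=S,xatol=2e-4,fatol=1e-4,maxiter=250))
    return r.x,-r.fun
def comp(m,uv):
    n,l=cv2.connectedComponents(m.astype(np.uint8));return l==l[int(uv[1]),int(uv[0])]
lidM=lambda x:np.vstack([ring(.043,.010),ring(.043,.017)])+[x[0],x[1],0]
knobM=lambda x:np.vstack([ring(.043,.010),ring(.043,.017)])+[x[0],x[1],0]
vaseM=lambda x:np.vstack([ring(.035,0),ring(.05,.07),ring(.04,.125)])+[x[0],x[1],0]
def tubeM(x):
    a=x[2];t=np.array([np.cos(a),np.sin(a),1])/2**.5;q=R.from_euler('ZY',[a,np.pi/4])
    return q.apply(np.vstack([ring(.0125,.06+.03),ring(.0135,.141),ring(.0135,.170)]))+[x[0],x[1],.03]
def trayM(x):
    b=np.array([[i*.065,j*.09,k] for i in(-1,1) for j in(-1,1) for k in(0,.024)])
    return R.from_euler('z',x[2]).apply(b)+[x[0],x[1],0]
E
python3 - <<'E'
from fit import *
T=snapshot("top");S=snapshot("side")
print("lid atz",atz(T,(355,256),.02),atz(S,(240,329),.02),"rim",atz(T,(375,165),.125),"tray",atz(T,(285,182),.02),"hold",atz(T,(187,222),.012))
ms={}
for s,n in((T,"T"),(S,"S")):
    h=cv2.cvtColor(s["img"],cv2.COLOR_BGR2HSV).astype(int);ms[n]=(h,)
wT=(ms["T"][0][...,1]<90)&(ms["T"][0][...,2]>120); wS=(ms["S"][0][...,1]<90)&(ms["S"][0][...,2]>120)
lT=comp(wT,(345,256));lS=comp(wS,(228,330))
print(lT.sum(),lS.sum())
# lid incl knob in both views: model = nonconvex, union of hulls
def f(x):
    t=0
    for s,m in((T,lT),(S,lS)):
        a=np.maximum(hullmask(s,lidM(x)),hullmask(s,np.vstack([ring(.01,.017),ring(.01,.049)])+[x[0],x[1],0]))
        t-=iou(a,m.astype(float))
    return t/2
x0=atz(T,(355,256),.02)[:2]
r=minimize(f,x0,method="Nelder-Mead",options=dict(initial_simplex=[x0,x0+[.01,0],x0+[0,.01]],xatol=2e-4));print("lid",r.x,r.fun)
def reg(t,s,uv):
    for r in spotter.trace(t,s):
        if r["region"][int(uv[1]),int(uv[0])]: return r["region"]
vT=reg("vase",T,(375,165));vS=reg("vase",S,(356,310))
x0=atz(T,(375,165),.125)
print("vase",fit([(T,vT),(S,vS)],vaseM,x0[:2],[.01,.01]),fit([(T,vT)],vaseM,x0[:2],[.01,.01]),fit([(S,vS)],vaseM,x0[:2],[.01,.01]))
rT=((ms["T"][0][...,0]<12)&(ms["T"][0][...,1]>100)&(ms["T"][0][...,2]>150));rS=((ms["S"][0][...,0]<12)&(ms["S"][0][...,1]>100)&(ms["S"][0][...,2]>130))
tT=comp(rT,(285,182));tS=comp(rS,(310,255));print(tT.sum(),tS.sum())
x0=[*atz(T,(285,182),.02)[:2],.05]
print("tray",fit([(T,tT),(S,tS)],trayM,x0,[.01,.01,.05]))
h=atz(T,(187,222),.012)
for t in("tube",):
    uT=reg(t,T,(160,196));uS=reg(t,S,(262,158))
    for a0 in(.3,.6,.9):
        x,q=fit([(T,uT),(S,uS)],tubeM,[h[0]-.035*np.cos(a0),h[1]-.035*np.sin(a0),a0],[.01,.01,.1]);print("tube",x,q)
np.savez("m.npz",vT=vT,vS=vS,lT=lT,lS=lS,tT=tT,tS=tS,uT=uT,uS=uS)
E
```

```text
lid atz [ 0.40644319 -0.20947663  0.02      ] [ 0.40675587 -0.21882863  0.02      ] rim [ 0.63372235 -0.24640373  0.125     ] tray [ 0.61024844 -0.025272    0.02      ] hold [0.50606751 0.24439236 0.012     ]
845 1325
lid [ 0.40842905 -0.21000382] -0.9596644819850411
vase (array([ 0.62652511, -0.25051894]), np.float64(0.9496154885909946)) (array([ 0.62523014, -0.2490233 ]), np.float64(0.9522731331672515)) (array([ 0.62742395, -0.25166833]), np.float64(0.9599677488764086))
3221 3314
tray (array([ 0.61294504, -0.0204079 ,  0.12054373]), np.float64(0.9488752377327772))Traceback (most recent call last):
  File "<stdin>", line 33, in <module>
  File "fit.py", line 14, in fit
    r=minimize(f,x0,method="Nelder-Mead",options=dict(initial_simplex=S,xatol=2e-4,fatol=1e-4,maxiter=250))
    res = _minimize_neldermead(fun, x0, args, callback, bounds=bounds,
                               **options)
    fsim[k] = func(sim[k])
              ~~~~^^^^^^^^
    fx = function(np.copy(x), *(wrapper_args + args))
  File "fit.py", line 12, in <lambda>
    f=lambda x:-sum(iou(hullmask(s,model(x)),m.astype(float)) for s,m in views)/len(views)
                ~~~^^^^^^^^^^^^^^^^^^^^^^^^^^^^^^^^^^^^^^^^^^^^^^^^^^^^^^^^^^^^
  File "fit.py", line 12, in <genexpr>
    f=lambda x:-sum(iou(hullmask(s,model(x)),m.astype(float)) for s,m in views)/len(views)
                                             ^^^^^^^^
AttributeError: 'NoneType' object has no attribute 'astype'
```

```bash
cat >> h.py <<'E'
def go(p,rpy):
    o=robot.get_obs();q=R.from_euler('xyz',o["ee_rot"]);g=R.from_euler('xyz',rpy)
    print("shift",np.round(q.inv().apply(np.array(p)-o["tool_pos"]),4),"turn",np.round((q.inv()*g).as_rotvec(degrees=True),2))
E
python3 - <<'E'
from fit import *
go([.408,-.21,.2],[np.pi,0,-.475+np.pi/2+.1])
T=snapshot("top");S=snapshot("side");a=[]
for s,b in((T,None),(S,None)):
    r=spotter.trace("tube",s);print([(q["conf"],q["box"]) for q in r]);a.append(r[0]["region"] if r else None)
h=atz(T,(187,222),.012)
v=[(s,m) for s,m in zip((T,S),a) if m is not None]
for lo in(.088,.06):
  def M(x,lo=lo):
    q=R.from_euler('ZY',[x[2],np.pi/4]);return q.apply(np.vstack([ring(.0125,lo),ring(.0135,.141),ring(.0135,.170)]))+[x[0],x[1],.03]
  for a0 in(.5,.8):
    print("tube",fit(v,M,[h[0]-.035*np.cos(a0),h[1]-.035*np.sin(a0),a0],[.01,.01,.1]))
c=np.hstack([cv2.resize(T["img"][165:250,120:220],(400,340),interpolation=2),cv2.resize(S["img"][135:220,210:310],(400,340),interpolation=2)])
cv2.imwrite("pics/tube.png",c)
E
```

```text
shift [-0.4472 -0.6527  0.0242] turn [ 0.000e+00 -1.000e-02  9.717e+01]
[(0.73, [149.4, 183.0, 33.0, 36.6]), (0.61, [354.9, 152.4, 40.1, 38.5])]
[(0.72, [245.2, 142.5, 29.4, 41.2])]
tube (array([0.48343336, 0.22875892, 0.56800701]), np.float64(0.7433716404680226))
tube (array([0.48438184, 0.22791926, 0.5832844 ]), np.float64(0.7443677305535588))
tube (array([0.48157359, 0.23772709, 0.4848082 ]), np.float64(0.847674933961931))
tube (array([0.48524119, 0.22941511, 0.57997117]), np.float64(0.8930373764605348))
```

View pics/tube.png

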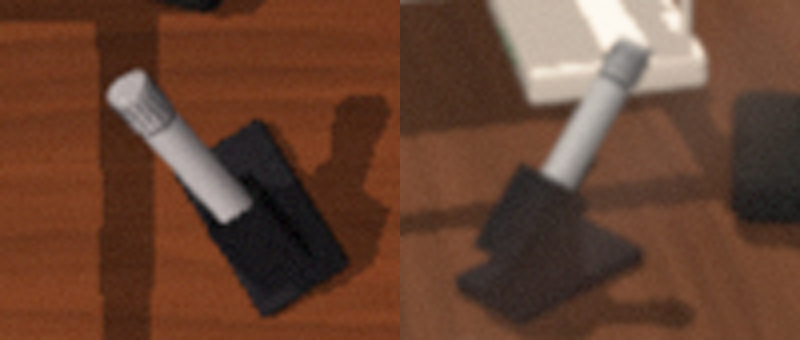

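The crop shows the tube's cap at about (153,187) in the top view and (266,147) in the side view, with the black holder below it. The lean azimuth fits at about 0.58 rad. Next I move over the lid.

Call:
servo_tool(commands=[-0.447,-0.653,0.024,0,0,97,0.06,-0.447,-0.653,0.024,0,0,97,0.06,-0.447,-0.653,0.024,0,0,97,0.06,-0.447,-0.653,0.024,0,0,97,0.06,-0.447,-0.653,0.024,0,0,97,0.06,-0.447,-0.653,0.024,0,0,97,0.06,-0.447,-0.653,0.024,0,0,97,0.06,-0.447,-0.653,0.024,0,0,97,0.06,-0.447,-0.653,0.024,0,0,97,0.06,-0.447,-0.653,0.024,0,0,97,0.06])

```text
time: 2.95
tool_pos: [0.3508, -0.056, 0.2058]
ee_rot: [3.139, -0.001, 1.197]
wrist_force: [0.5, -0.1, 0.3]
width: 0.0599
finger_force: 0.0
```

Run:
```python
from h import *
go([.408,-.21,.2],[np.pi,0,-.475+np.pi/2+.1])
```

```text
shift [-0.1225  0.1095  0.0059] turn [ 0.12 -0.04  0.06]
```

Call:
servo_tool(commands=[-0.122,0.109,0.006,0,0,0,0.06,-0.122,0.109,0.006,0,0,0,0.06,-0.122,0.109,0.006,0,0,0,0.06,-0.122,0.109,0.006,0,0,0,0.06,-0.122,0.109,0.006,0,0,0,0.06])

```text
time: 3.58
tool_pos: [0.4074, -0.2065, 0.1993]
ee_rot: [-3.141, -0.001, 1.199]
wrist_force: [1.0, 0.2, 0.7]
width: 0.0598
finger_force: 0.0
```

Run:
```python
from h import *
o=robot.get_obs();w=snapshot("wrist");print(o["tool_pos"],o["ee_rot"],o["qvel"].round(3) if hasattr(o["qvel"],"round") else o["qvel"])
print(np.round(w["hand_eye"],3).tolist(),np.round(w["camera_matrix"],1).tolist())
cv2.imwrite("pics/w1.png",w["img"])
for t in("lid","vase"):
  for r in spotter.trace(t,w): y,x=np.nonzero(r["region"]);print(t,r["conf"],r["box"],x.mean(),y.mean())
```

```text
[ 0.40740012 -0.20645687  0.19925265] [-3.14094540e+00 -6.87288465e-04  1.19886370e+00] [ 0.022 -0.021  0.009 -0.001 -0.001 -0.003]
[[-0.0, -0.958, -0.285, 0.083], [1.0, -0.0, -0.001, -0.002], [0.001, -0.285, 0.958, -0.16], [0.0, 0.0, 0.0, 1.0]] [[325.2, 0.0, 274.2], [0.0, 325.2, 208.8], [0.0, 0.0, 1.0]]
lid 0.96 [236.1, 159.1, 76.1, 74.3] 275.6821959755031 194.51377952755905
lid 0.85 [345.1, 231.3, 56.2, 64.0] 374.8693693693694 259.42297297297296
lid 0.75 [237.6, 268.0, 69.1, 60.2] 270.4343180389692 297.01917033312384
lid 0.71 [138.7, 194.0, 68.2, 70.6] 172.34233518665607 229.85014561821552
vase 0.71 [431.3, 125.0, 114.6, 99.8] 487.5272686382548 172.7668953109187
```

View pics/w1.png

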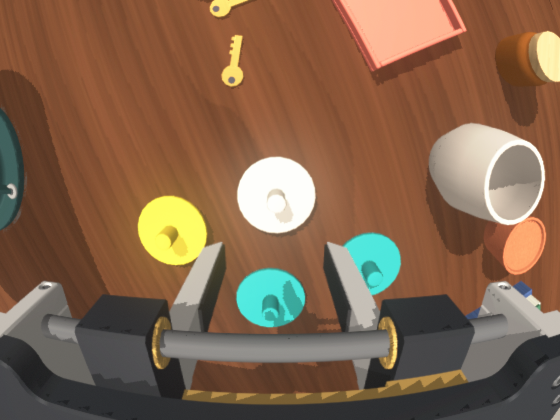

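The white lid is at about (276,194) under the wrist camera. The vase is to the right with its mouth at about (515,178), and the path looks clear. I refine both positions with the fisheye model.

```bash
cat >> h.py <<'E'
_p=proj
def proj(s,P):
    if "hand_eye" not in s: return _p(s,P)
    o=s["obs"];q=R.from_euler('xyz',o["ee_rot"]);t=q.inv().apply(np.asarray(P)-o["tool_pos"])
    E=np.linalg.inv(np.array(s["hand_eye"]));p=E[:3,:3]@t+E[:3,3];K=np.array(s["camera_matrix"])
    rr=np.hypot(p[0],p[1]);th=np.arctan2(rr,p[2]);return K[:2,2]+K[0,0]*th*p[:2]/rr
def wrist():
    o=robot.get_obs();w=dict(snapshot("wrist"));return w,o
E
cat > w1.py <<'E'
from fit import *
o=robot.get_obs();w=snapshot("wrist");r=[q for q in spotter.trace("lid",w)][0];v=spotter.trace("vase",w)[0]["region"]
w=dict(w,obs=o);print(o["tool_pos"],r["box"])
def L(x): return np.vstack([ring(.043,.010),ring(.043,.017)])+[x[0],x[1],0]
print("lid",fit([(w,r["region"])],L,[.408,-.21],[.01,.01]))
T=snapshot("top");S=snapshot("side")
g=[(w,v)]
for s,uv in((T,(375,165)),(S,(356,310))):
    for q in spotter.trace("vase",s):
        if q["region"][uv[1],uv[0]]: g.append((s,q["region"]));break
V=lambda x:np.vstack([ring(x[2],0),ring(.045,x[3]-.025),ring(.05,x[3]),ring(.0475,x[3]+.025),ring(.04,.125)])+[x[0],x[1],0]
for k in(g,)+tuple([q] for q in g): print("vase",fit(k,V,[.6265,-.2505,.033,.07],[.01,.01,.004,.01]))
E
python3 w1.py
```

```text
[ 0.40758858 -0.20591232  0.19975417] [233.3, 267.8, 73.3, 60.6]
lid (array([ 0.408, -0.21 ]), np.float64(0.0))
vase (array([ 0.62637853, -0.25094648,  0.0353348 ,  0.0523313 ]), np.float64(0.9609659675436633))
vase (array([ 0.62315606, -0.24920614,  0.03414715,  0.05352217]), np.float64(0.9806464651424193))
vase (array([ 0.62683034, -0.25142724,  0.04044237,  0.06207557]), np.float64(0.9577076167576226))
vase (array([ 0.62766268, -0.24954645,  0.03576252,  0.05315475]), np.float64(0.9801256170866464))
```

```bash
sed -i 's/^r=.*//; s/;r=\[q for q in spotter.trace("lid",w)\]\[0\];/;r=[q for q in spotter.trace("lid",w) if q["region"][200,255]][0];/' w1.py; sed '/^T=/,$d' w1.py > w2.py; python3 w2.py
python3 - <<'E'
from h import *
o=robot.get_obs();print(o["tool_pos"],o["time"])
go([.408,-.21,.2],[np.pi,0,1.199])
E
```

```text
[ 0.40768694 -0.20678006  0.19946728] [234.2, 159.3, 77.9, 72.1]
lid (array([ 0.40587397, -0.20958194]), np.float64(0.9579288477350724))
[ 0.40765966 -0.20699388  0.1993172 ] 4.225
shift [-0.0027  0.0014 -0.0007] turn [ 0. -0. -0.]
```

Call:
servo_tool(commands=[-0.003,0.002,0.04,0,0,0,0.06,-0.003,0.002,0.08,0,0,0,0.06,-0.003,0.002,0.12,0,0,0,0.06,-0.003,0.002,0.145,0,0,0,0.06,-0.003,0.002,0.157,0,0,0,0.06,-0.003,0.002,0.157,0,0,0,0.06,-0.003,0.002,0.157,0,0,0,0.06])

```text
time: 5.1
tool_pos: [0.4094, -0.2112, 0.0437]
ee_rot: [3.139, 0.0, 1.199]
wrist_force: [0.5, 0.5, 0.7]
width: 0.06
finger_force: 0.0
```

Run:
```python
from h import *
o=robot.get_obs();print(o["tool_pos"],o["ee_rot"],o["wrist_force"])
go([.407,-.21,.041],[np.pi,0,1.199])
```

```text
[ 0.40938525 -0.21120338  0.043669  ] [3.13907036e+00 4.58575578e-04 1.19880919e+00] [0.4785166  0.48367602 0.70013313]
shift [ 0.0003 -0.0027  0.0027] turn [ 0.14  0.03 -0.01]
```

Adjust slightly, close, then lift to z≈0.24.

Call:
servo_tool(commands=[0,-0.002,0.002,0,0,0,0.06,0,-0.002,0.002,0,0,0,0.03,0,-0.002,0.002,0,0,0,0.015,0,-0.002,0.002,0,0,0,0.01,0,-0.002,0.002,0,0,0,0.01,0,-0.002,0.002,0,0,0,0.01])

```text
time: 5.85
tool_pos: [0.4067, -0.2099, 0.0403]
ee_rot: [3.141, -0.0, 1.199]
wrist_force: [0.8, -0.0, 0.4]
width: 0.019
finger_force: 30.0
```

Call:
servo_tool(commands=[0,0,-0.01,0,0,0,0.01,0,0,-0.03,0,0,0,0.01,0,0,-0.07,0,0,0,0.01,0,0,-0.11,0,0,0,0.01,0,0,-0.15,0,0,0,0.01,0,0,-0.19,0,0,0,0.01,0,0,-0.19,0,0,0,0.01])

```text
time: 6.72
tool_pos: [0.4081, -0.2108, 0.2346]
ee_rot: [3.133, 0.002, 1.199]
wrist_force: [-0.2, -0.6, -0.8]
width: 0.0193
finger_force: 30.0
```

Run:
```python
from h import *
o=robot.get_obs();print(o["tool_pos"],o["ee_rot"],o["wrist_force"],o["width"],o["finger_force"])
yaw=np.arctan2(-.2505,.6262)+np.pi/2+.1
go([.6262,-.2505,.235],[np.pi,0,yaw])
```

```text
[ 0.4080535  -0.21083426  0.23462339] [3.13346312e+00 1.75779608e-03 1.19887376e+00] [-0.20180419 -0.60899829 -0.81791291] 0.019283904882957205 29.999745190143585
shift [0.0423 0.2176 0.0013] turn [ 0.46  0.12 -5.24]
```

Call:
servo_tool(commands=[0.011,0.054,0,0,0,-1.3,0.01,0.021,0.109,0,0,0,-2.6,0.01,0.032,0.163,0,0,0,-4,0.01,0.042,0.2,0,0,0,-5.2,0.01,0.042,0.2175,0,0,0,-5.2,0.01,0.042,0.2175,0,0,0,-5.2,0.01,0.042,0.2175,0,0,0,-5.2,0.01,0.042,0.2175,0,0,0,-5.2,0.01])

```text
time: 7.72
tool_pos: [0.6236, -0.2496, 0.2306]
ee_rot: [-3.141, -0.0, 1.289]
wrist_force: [0.1, 1.4, -1.1]
width: 0.0193
finger_force: 30.0
```

Run:
```python
from fit import *
o=robot.get_obs();w=snapshot("wrist");print(o["tool_pos"],o["ee_rot"],o["wrist_force"],o["width"])
img=w["img"].copy();s=dict(w,obs=o)
def draw(P,c):
    for p in P:
        u=proj(s,p)
        if 0<u[0]<560 and 0<u[1]<420: cv2.circle(img,tuple(int(a*8) for a in u),8,c,-1,shift=3)
q=R.from_euler('xyz',o["ee_rot"])
tl=lambda P:q.apply(np.c_[P[:,0],-P[:,1],-(P[:,2]-.040)])+o["tool_pos"]
draw(tl(ring(.043,.017)),(0,0,255))
draw(ring(.04,.125)+[.6262,-.2505,0],(0,255,0));draw(ring(.05,.055)+[.6262,-.2505,0],(255,0,0))
cv2.imwrite("pics/w2.png",cv2.resize(img[60:360,100:460],(720,600),interpolation=2))
go([.6262,-.2505,.235],[np.pi,0,o["ee_rot"][2]])
```

```text
[ 0.62362735 -0.24960774  0.23055687] [-3.14142098e+00 -1.20651248e-04  1.28926575e+00] [ 0.12084446  1.41586662 -1.12625843] 0.019275456284275346
shift [-0.0001  0.0026 -0.0042] turn [ 0.02 -0.    0.  ]
```

View pics/w2.png

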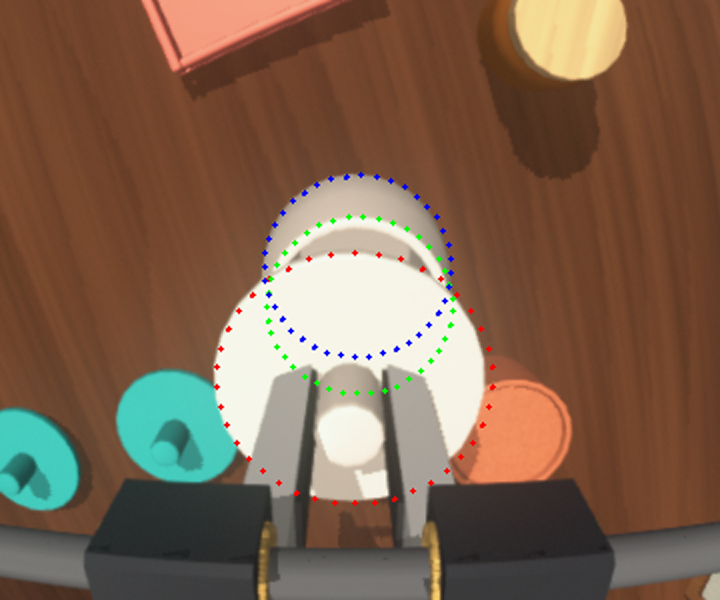

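The overlay agrees: lid and rim are both about 1.3 mm left of their predictions, which is a shared camera offset, so the relative error is about 1 mm or less. I descend to just above the rim.

Call:
servo_tool(commands=[-0.001,0.003,0.02,0,0,0,0.01,-0.001,0.003,0.04,0,0,0,0.01,-0.001,0.003,0.055,0,0,0,0.01,-0.001,0.003,0.055,0,0,0,0.01,-0.001,0.003,0.055,0,0,0,0.01,-0.001,0.003,0.055,0,0,0,0.01])

```text
time: 8.52
tool_pos: [0.6276, -0.2518, 0.1767]
ee_rot: [3.139, 0.0, 1.29]
wrist_force: [-1.0, 0.0, -1.2]
width: 0.0193
finger_force: 30.0
```

Run:
```python
from fit import *
o=robot.get_obs();w=snapshot("wrist");S=snapshot("side");print(o["tool_pos"],o["ee_rot"],o["wrist_force"],o["width"])
def draw(s,img,P,c):
    for p in P:
        u=proj(s,p)
        if 0<u[0]<560 and 0<u[1]<420: cv2.circle(img,tuple(int(a*8) for a in u),6,c,-1,shift=3)
q=R.from_euler('xyz',o["ee_rot"])
tl=lambda P:q.apply(np.c_[P[:,0],-P[:,1],-(P[:,2]-.040)])+o["tool_pos"]
ims=[]
for s in(dict(w,obs=o),S):
    i=s["img"].copy();draw(s,i,tl(ring(.043,.010)),(0,0,255));draw(s,i,ring(.04,.125)+[.6262,-.2505,0],(0,255,0));draw(s,i,ring(.05,.055)+[.6262,-.2505,0],(255,0,0));ims.append(i)
a=cv2.resize(ims[0][130:330,180:380],(400,400),interpolation=2);b=cv2.resize(ims[1][230:350,295:415],(400,400),interpolation=2)
cv2.imwrite("pics/w3.png",np.hstack([a,b]))
go([.6262,-.2505,.17],[np.pi,0,o["ee_rot"][2]])
```

```text
[ 0.62760751 -0.25181271  0.17665926] [3.13927555e+00 3.15664547e-04 1.28962183e+00] [-0.99365     0.01789214 -1.2259733 ] 0.019304941532541215
shift [ 0.0009 -0.0016  0.0064] turn [ 0.11  0.01 -0.  ]
```

View pics/w3.png

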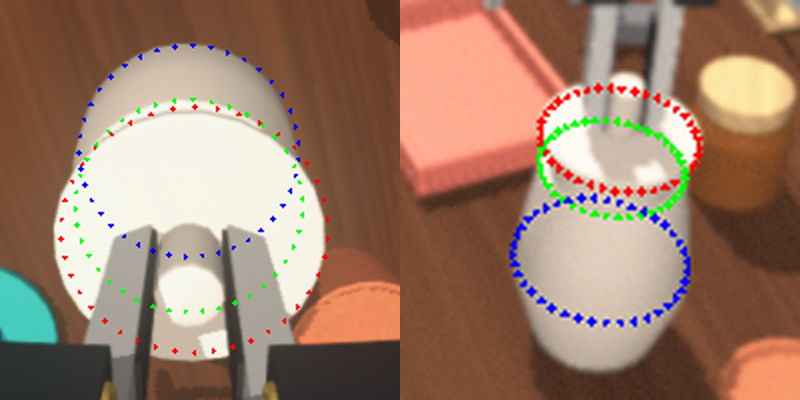

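Relative offsets are within about 1 mm in both views. I insert the plug gently.

Call:
servo_tool(commands=[0.001,-0.0015,0.003,0,0,0,0.01,0.001,-0.0015,0.007,0,0,0,0.01,0.001,-0.0015,0.011,0,0,0,0.01,0.001,-0.0015,0.015,0,0,0,0.01,0.001,-0.0015,0.017,0,0,0,0.01,0.001,-0.0015,0.017,0,0,0,0.01,0.001,-0.0015,0.017,0,0,0,0.01])

```text
time: 9.5
tool_pos: [0.626, -0.2503, 0.1585]
ee_rot: [3.141, -0.0, 1.29]
wrist_force: [0.2, -0.3, 0.1]
width: 0.0193
finger_force: 30.0
```

Run:
```python
from fit import *
o=robot.get_obs();print(o["tool_pos"],o["ee_rot"],o["wrist_force"])
go([.6263,-.2503,.1555],[np.pi,0,o["ee_rot"][2]])
```

```text
[ 0.62600276 -0.25026295  0.15850801] [ 3.14122723e+00 -2.57472698e-05  1.28957542e+00] [ 0.16848344 -0.30636086  0.06827599]
shift [0.     0.0003 0.003 ] turn [ 0.02 -0.   -0.  ]
```

Plug is in with no contact force; lower the last few mm.

Call:
servo_tool(commands=[0,0,0.001,0,0,0,0.01,0,0,0.002,0,0,0,0.01,0,0,0.003,0,0,0,0.01,0,0,0.003,0,0,0,0.01,0,0,0.003,0,0,0,0.01])

```text
time: 10.12
tool_pos: [0.6259, -0.2502, 0.1554]
ee_rot: [3.141, -0.0, 1.29]
wrist_force: [-0.6, -0.3, -0.8]
width: 0.0195
finger_force: 30.0
```

Call:
servo_tool(commands=[0,0,0.0005,0,0,0,0.01,0,0,0.001,0,0,0,0.01,0,0,0.001,0,0,0,0.01,0,0,0.001,0,0,0,0.01])

```text
time: 10.62
tool_pos: [0.626, -0.2502, 0.1553]
ee_rot: [3.141, 0.0, 1.29]
wrist_force: [-3.3, 0.6, 4.8]
width: 0.0193
finger_force: 30.0
```

Contact (about 5 N), so the lid is seated. I ease off, release and rise.

Call:
servo_tool(commands=[0,0,-0.0005,0,0,0,0.01,0,0,-0.0005,0,0,0,0.03,0,0,-0.0005,0,0,0,0.05,0,0,-0.0005,0,0,0,0.05,0,0,-0.02,0,0,0,0.05,0,0,-0.05,0,0,0,0.05,0,0,-0.09,0,0,0,0.05,0,0,-0.11,0,0,0,0.05,0,0,-0.11,0,0,0,0.05])

```text
time: 11.75
tool_pos: [0.6269, -0.2507, 0.2687]
ee_rot: [3.134, 0.001, 1.29]
wrist_force: [0.3, 0.1, -0.6]
width: 0.0503
finger_force: 0.0
```

Run:
```python
from fit import *
o=robot.get_obs();w=snapshot("wrist");S=snapshot("side");print(o["tool_pos"],o["wrist_force"])
i=S["img"].copy()
for P,c in((ring(.043,.135),(0,0,255)),(ring(.05,.055),(255,0,0))):
    for p in P+[.626,-.2502,-.003*(c[2]>0)]: cv2.circle(i,tuple(int(a*8) for a in proj(S,p)),6,c,-1,shift=3)
cv2.imwrite("pics/w4.png",np.hstack([cv2.resize(w["img"][130:330,180:380],(400,400)),cv2.resize(i[230:350,295:415],(400,400),interpolation=2)]))
# tube approach
a=.58;f=np.array([.485,.229,.03]);t=np.array([np.cos(a),np.sin(a),1])/2**.5
z=np.array([np.cos(a),np.sin(a),-1])/2**.5
for sg in(1,-1):
    y=sg*np.array([-np.sin(a),np.cos(a),0]);x=np.cross(y,z);q=R.from_matrix(np.c_[x,y,z])
    print(sg,q.as_euler('xyz'),"x.t",x@t,"grip",f+.1*t,"pre",f+.1*t-z*.12);go(f+.1*t-z*.12,q.as_euler('xyz'))
```

```text
[ 0.62693296 -0.25068725  0.26868046] [ 0.27804681  0.08471413 -0.63689634]
1 [ 3.14159265  0.78539816 -2.56159265] x.t -0.9999999999999999 grip [0.54414684 0.26775114 0.10071068] pre [0.47317063 0.22124977 0.18556349]
shift [ 0.4106 -0.2776  0.0787] turn [ -54.01  -20.   -130.41]
-1 [ 3.14159265 -0.78539816  0.58      ] x.t 0.9999999999999999 grip [0.54414684 0.26775114 0.10071068] pre [0.47317063 0.22124977 0.18556349]
shift [ 0.4106 -0.2776  0.0787] turn [-15.94  43.05  38.51]
```

View pics/w4.png

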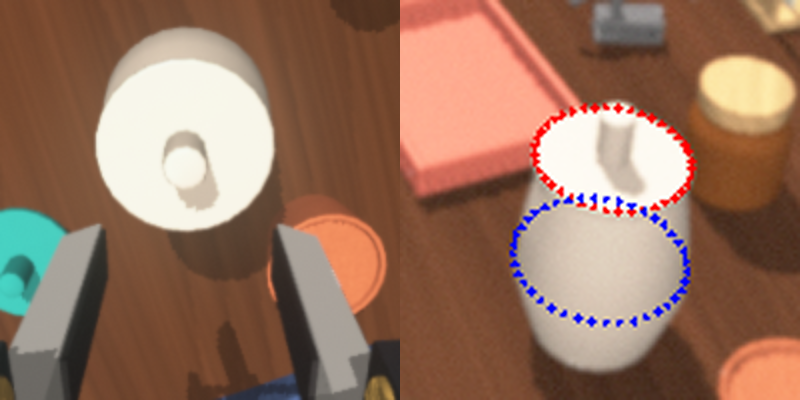

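The lid sits level and centred on the rim in both views. I move to the pre-grasp pose, 12 cm off the tube at 45°.

Call:
servo_tool(commands=[0.41,-0.277,0.079,-16,43,38.5,0.06,0.41,-0.277,0.079,-16,43,38.5,0.06,0.41,-0.277,0.079,-16,43,38.5,0.06,0.41,-0.277,0.079,-16,43,38.5,0.06,0.41,-0.277,0.079,-16,43,38.5,0.06,0.41,-0.277,0.079,-16,43,38.5,0.06,0.41,-0.277,0.079,-16,43,38.5,0.06,0.41,-0.277,0.079,-16,43,38.5,0.06,0.41,-0.277,0.079,-16,43,38.5,0.06,0.41,-0.277,0.079,-16,43,38.5,0.06])

```text
time: 13.1
tool_pos: [0.4729, 0.2209, 0.1842]
ee_rot: [3.14, -0.783, 0.582]
wrist_force: [0.2, -0.5, 0.5]
width: 0.0598
finger_force: 0.0
```

```bash
cat > w5.py <<'E'
from fit import *
o=robot.get_obs();w=snapshot("wrist");r=spotter.trace("tube",w);print(o["time"],o["tool_pos"],o["ee_rot"],o["joint_positions"].round(2),[(q["conf"],q["box"]) for q in r])
w=dict(w,obs=o);T=snapshot("top");S=snapshot("side");v=[(w,r[0]["region"])] if r else []
for s in(T,S):
    m=[q for q in spotter.trace("tube",s) if q["conf"]>.5]
    if m: v.append((s,m[0]["region"]))
def M(x):
    q=R.from_euler('ZY',[x[2],np.pi/4]);return q.apply(np.vstack([ring(.0125,.06),ring(.0135,.141),ring(.0135,.170)]))+[x[0],x[1],.03]
for k in(v,v[:1]):
    x,f=fit(k,M,[.485,.229,.58],[.008,.008,.1]);print("tube",x,f,len(v))
i=w["img"].copy()
for p in M([.485,.229,.58]):
    cv2.circle(i,tuple(int(a*8) for a in proj(w,p)),8,(0,0,255),-1,shift=3)
cv2.imwrite("pics/w5.png",i)
a=.58;f=np.array([.485,.229,.03]);z=np.array([np.cos(a),np.sin(a),-1])/2**.5;t=np.array([np.cos(a),np.sin(a),1])/2**.5
go(f+.1*t-z*.12,[np.pi,-np.pi/4,a])
E
python3 w5.py
```

```text
13.1 [0.47287259 0.22089619 0.18418066] [ 3.14040267 -0.78324046  0.582179  ] [ 0.13 -0.48  2.11  0.43  0.83  0.93] [(0.93, [254.6, 129.9, 35.2, 121.6])]
tube [0.48409581 0.23199023 0.57067651] 0.878539534622046 2
tube [0.4809261  0.23332954 0.55333457] 0.9358258858428549 2
shift [ 0.0003 -0.0031  0.    ] turn [ 0.22  0.04 -0.14]
```

View pics/w5.png

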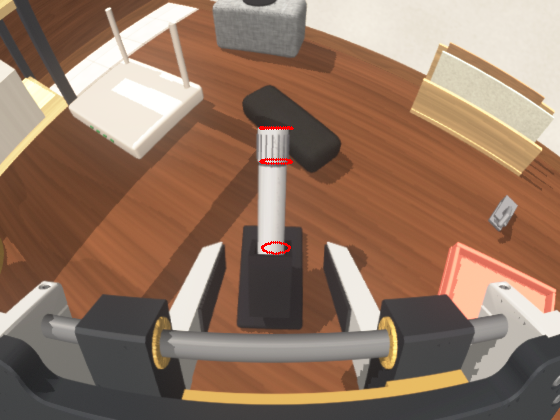

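The tube stands between the fingers' directions, with its cap at (273,145) and the body leaving the socket at (270,248), about 3 px left of the model. I remeasure now that the arm has settled.

```bash
sed -i 's/^cv2.imwrite.*//' w5.py; python3 w5.py
```

```text
13.4 [0.4747156  0.218523   0.18539694] [ 3.14012289 -0.78468852  0.57664382] [ 0.12 -0.48  2.11  0.43  0.83  0.93] [(0.9, [250.2, 131.5, 33.3, 123.3])]
tube [0.48352389 0.23317562 0.55362851] 0.8362969369727219 3
tube [0.48165175 0.23280016 0.56642055] 0.9278997322898862 3
shift [ 0.0002 -0.0013 -0.0001] turn [ 0.09  0.03 -0.  ]
```

Call:
servo_tool(commands=[0,-0.003,0.03,0,0,0,0.06,0,-0.003,0.06,0,0,0,0.06,0,-0.003,0.06,0,0,0,0.06,0,-0.003,0.06,0,0,0,0.06,0,-0.003,0.06,0,0,0,0.06])

```text
time: 14.32
tool_pos: [0.5077, 0.2461, 0.1444]
ee_rot: [3.139, -0.787, 0.581]
wrist_force: [-0.4, -0.0, 0.9]
width: 0.0602
finger_force: 0.0
```

```bash
sed -i 's/\*\.12/*.06/;s/v\[:1\])/v[:1],v[1:])/' w5.py; python3 w5.py
```

```text
14.325 [0.50770196 0.24611522 0.14441658] [ 3.13887757 -0.78705353  0.58142091] [ 0.19 -0.32  2.1   0.45  0.67  0.93] [(0.76, [254.8, 137.6, 39.5, 152.3])]
tube [0.4853008  0.2379878  0.53064429] 0.5673982814881731 3
tube [0.48066232 0.23298521 0.55211157] 0.9272780255405249 3
tube [0.4881214  0.2386222  0.55644072] 0.4197831326775772 3
shift [-0.0002  0.002   0.0003] turn [ 0.07 -0.02  0.04]
```

Tube now lies at image column 274.5, i.e. centred between the fingers. Advance and grip.

Call:
servo_tool(commands=[0,0,0.03,0,0,0,0.06,0,0,0.05,0,0,0,0.06,0,0,0.06,0,0,0,0.06,0,0,0.06,0,0,0,0.06,0,0,0.06,0,0,0,0.06])

```text
time: 15.25
tool_pos: [0.5431, 0.2694, 0.1012]
ee_rot: [3.14, -0.786, 0.581]
wrist_force: [-0.9, -0.2, -0.5]
width: 0.0599
finger_force: 0.0
```

Call:
servo_tool(commands=[0,0,0,0,0,0,0.035,0,0,0,0,0,0,0.028,0,0,0,0,0,0,0.018,0,0,0,0,0,0,0.018])

```text
time: 15.75
tool_pos: [0.5429, 0.2695, 0.1006]
ee_rot: [3.14, -0.785, 0.581]
wrist_force: [-0.3, -0.3, 0.9]
width: 0.0241
finger_force: 29.9
```

Gripped with no side load (width 24 mm). Draw along +x of the tool (the tube's axis).

Call:
servo_tool(commands=[0.01,0,0,0,0,0,0.018,0.025,0,0,0,0,0,0.018,0.04,0,0,0,0,0,0.018,0.055,0,0,0,0,0,0.018,0.07,0,0,0,0,0,0.018,0.085,0,0,0,0,0,0.018,0.1,0,0,0,0,0,0.018,0.1,0,0,0,0,0,0.018,0.1,0,0,0,0,0,0.018])

```text
time: 16.88
tool_pos: [0.6017, 0.3082, 0.1704]
ee_rot: [3.141, -0.784, 0.581]
wrist_force: [-0.5, -0.8, -1.5]
width: 0.0244
finger_force: 29.9
```

Run:
```python
from h import *
o=robot.get_obs();print(o["tool_pos"],o["ee_rot"],o["wrist_force"],o["width"],o["finger_force"])
p=o["tool_pos"]
go([p[0],p[1],.25],[np.pi,0,.58])
for yaw in(.58,.0,-.03): 
  m=np.array([.613,-.0204,.25])+.015*np.array([np.cos(yaw),np.sin(yaw),0]);go(m,[np.pi,0,yaw])
```

```text
[0.60165622 0.30819043 0.17036328] [ 3.14052575 -0.78350303  0.58076669] [-0.54445159 -0.81413402 -1.48984276] 0.024362210397987426 29.913015067577362
shift [ 0.0562  0.0001 -0.0564] turn [ 4.000e-02 -4.489e+01  2.000e-02]
shift [-0.0542  0.2811 -0.1661] turn [ 4.000e-02 -4.489e+01  2.000e-02]
shift [-0.0559  0.2893 -0.1678] turn [-12.97 -43.61  31.51]
shift [-0.0561  0.2897 -0.168 ] turn [-13.64 -43.48  33.14]
```

Call:
servo_tool(commands=[0.028,0,-0.028,0,0,0,0.018,0.056,0,-0.056,0,0,0,0.018,0.056,0,-0.056,0,-9,0,0.018,0.056,0,-0.056,0,-18,0,0.018,0.056,0,-0.056,0,-27,0,0.018,0.056,0,-0.056,0,-36,0,0.018,0.056,0,-0.056,0,-45,0,0.018,0.056,0,-0.056,0,-45,0,0.018])

```text
time: 17.88
tool_pos: [0.6035, 0.3093, 0.2452]
ee_rot: [-3.141, 0.006, 0.58]
wrist_force: [0.7, -0.6, -2.7]
width: 0.0239
finger_force: 29.9
```

Run:
```python
from h import *
o=robot.get_obs();print(o["tool_pos"],o["ee_rot"],o["wrist_force"],o["width"])
yaw=.58;go(np.array([.613,-.0204,.2])+.015*np.array([np.cos(yaw),np.sin(yaw),0]),[np.pi,0,yaw])
```

```text
[0.60345667 0.30932661 0.24518243] [-3.14120274  0.00554435  0.58036728] [ 0.73823229 -0.60338268 -2.67637716] 0.023941644712728787
shift [-0.1576  0.281   0.0459] turn [-0.02  0.32  0.02]
```

Call:
servo_tool(commands=[-0.026,0.047,0,0,0,0,0.018,-0.053,0.094,0,0,0,0,0.018,-0.079,0.14,0,0,0,0,0.018,-0.105,0.187,0.01,0,0,0,0.018,-0.131,0.234,0.02,0,0,0,0.018,-0.157,0.281,0.03,0,0,0,0.018,-0.157,0.281,0.04,0,0,0,0.018,-0.157,0.281,0.04,0,0,0,0.018,-0.157,0.281,0.04,0,0,0,0.018,-0.157,0.281,0.04,0,0,0,0.018])

```text
time: 19.12
tool_pos: [0.6248, -0.0114, 0.2116]
ee_rot: [3.14, -0.001, 0.582]
wrist_force: [-0.3, 0.7, -0.9]
width: 0.0242
finger_force: 29.9
```

Run:
```python
from h import *
o=robot.get_obs();print(o["tool_pos"],o["ee_rot"],o["wrist_force"],o["width"],o["finger_force"])
S=snapshot("side");T=snapshot("top");i=S["img"].copy()
q=R.from_euler('xyz',o["ee_rot"])
for d in(-.1,-.015,.07): cv2.circle(i,tuple(int(a) for a in proj(S,o["tool_pos"]+q.apply([d,0,0]))),2,(255,0,0),-1)
cv2.imwrite("pics/end.png",np.hstack([cv2.resize(i[130:390,190:450],(400,400)),cv2.resize(T["img"][90:330,200:440],(400,400))]))
```

```text
[ 0.62483177 -0.0113906   0.21160162] [ 3.13953953e+00 -1.05501406e-03  5.81811154e-01] [-0.3499851   0.66072313 -0.90131117] 0.024207302694752696 29.911047220230103
```

View pics/end.png

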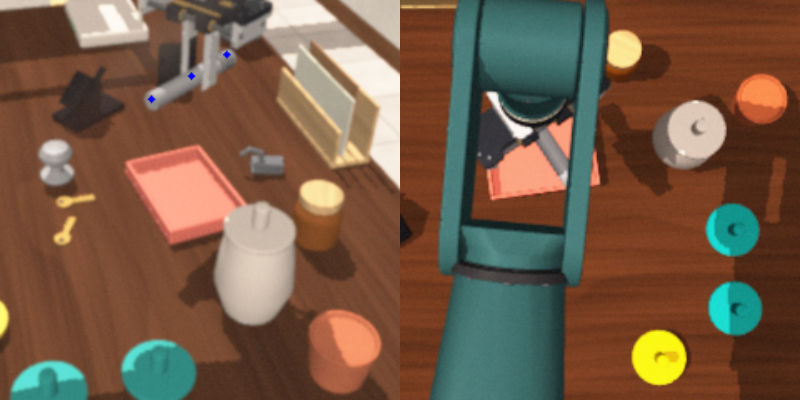

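The tube is level over the tray, with the model points on its axis. The lid is seated and everything else is in place. I let it settle and hand in.

Call:
servo_tool(commands=[0,0,0,0,0,0,0.018,0,0,0,0,0,0,0.018,0,0,0,0,0,0,0.018,0,0,0,0,0,0,0.018])

```text
time: 19.73
tool_pos: [0.6247, -0.0128, 0.2106]
ee_rot: [3.141, 0.001, 0.58]
wrist_force: [-1.0, -0.1, -1.8]
width: 0.0242
finger_force: 29.9
```

```bash
python3 -c "
from bench import close_job,robot
print(robot.get_obs()['tool_pos']);print(close_job())"
```

```text
[ 0.62470327 -0.01281674  0.21063424]
the job is handed in; nothing more can be done
None
```

I handed the job in at about 20 s: the lid is seated level on the vase, and the tube is held level over the tray with its axis about 21 cm above the cabinet; no verdict came back.

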